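# Close a ground-glass joint and snap its joint clip on

## Task

The glass condenser on the sliding carriage is still drawn partly out of the vacuum adapter. Slide the carriage by its black knob until the ground joint is fully closed, then take the larger of the two white joint clips, set it over the joint with its wide band on the adapter's side, and push it straight down until both arms have snapped round the glass and it sits fully home. The rail rides on soft springs and sinks as you press: feel for the snap, do not drive the rail down onto its stops, and afterwards let go so that it floats up again; leave the small clip where it stands.

Things in the scene. Friction and masses are not known exactly. Their poses are not given: they have to be found in the camera images.
- joint_centre (a point): Centre of the joint on the glass axis, where the two glass rims meet, 120 mm over the bench; fixed to the adapter, sinks with the rail. y: along the glass from condenser to vacuum adapter, z up. Adapter (+y): tube 30 mm across, rim bead 37 mm across at y 0 to 6 mm. Condenser (-y): collar 31 mm across, y -5 to 0 mm when closed, then a 24 mm neck. Rail top 48 mm below.
- carriage (a joint): How far the condenser's carriage stands from closed, along -y of joint_centre, in m: 0 = the glass rims meet (firm stop), 0.026 = drawn off. Friction about 2.5 N; it stays where it is left. The rig is 260 mm long (y) and 70 mm wide. Keep clear of the pipettes hanging from the shelf (x over 0.53 m, down to 0.32 m over the bench) and of the pipette rest, 0.35 m tall (x 0.27 to 0.40, y -0.14 to 0.07 m).
- carriage_knob (a point): Middle of the upright black knob on top of the condenser's clamp band, on the carriage: 15 mm diameter, 30 mm tall (15 mm above and below this point); the grey band's top lies 19 mm below this point. 43 mm above the glass axis; when closed, 82 mm to the -y side of joint_centre. Axes as joint_centre.
- floating_rail (a joint): How far the sprung rail with all the glass is pressed down, in m: 0 = floating free, 0.026 = on its stops. Springs of about 0.9 N per mm, damped; it comes back to 0 when let go. Pushing the clip on takes some 12 to 17 N and so first presses the rail down well over 10 mm; at the snap the push falls off at once.
- joint_clip_mid (a point): Centre of the larger white clip (the one that fits), loose, standing feet down on a grey mat 4 mm thick; 36 mm above its feet. Clip 73 mm tall, 42 mm across (x), 24 mm long (y). To hold it by: a flat upright tab, 12 mm thick across x, 24 mm wide along y, from 8 to 36 mm above this point, on a shoulder 16 mm thick (2 to 8 mm above). y: along the bore to the wide band, z up.
- joint_clip_bore (a point): Larger clip: point on its bore axis midway between its two bands, 19 mm above the feet, 18 mm below joint_clip_mid, same axes. Fully home it lies on joint_centre, y the same way. The bands are C-shaped, open below, with sprung arms that spread about 3 mm each; the feet meet the glass when this point is about 21 mm above joint_centre.
- joint_clip_wide_band (a point): Larger clip: centre of its wide band (31 mm bore, 4.6 mm wide, for the adapter's tube), on the bore axis, 10 mm to the +y side of joint_clip_bore; the narrow band (25 mm bore, for the condenser's neck) lies 9.3 mm to its -y side. The bands go outside bead and collar, about 1.7 mm to spare each side.
- small_clip_mid (a point): Centre (26 mm above its feet) of the smaller white clip of the same shape, 52 mm tall and 30 mm across, loose on the same mat; it belongs to another joint and is to be left alone.

How it is judged:
By the outcome, as a careful person would: the job done as asked, in the order asked, and still so for the second after the job is handed in, with the robot touching nothing.
It also fails if it takes over 64 s, if anything falls off the work surface, if the arm or the gripper's body presses on something with over 40 N, if the wrist force passes 120 N, or if a joint passes its speed limit or range.

## Robot

A 6-joint arm with a two-finger parallel gripper is mounted at the origin on a cart in front of the work surface, level with it; the furniture and walls round the work are solid. World frame = base frame: x ahead of the robot, y to its left, z up, the work surface at z = 0. Lengths are in mm, angles in degrees, forces in N, time in s.
With the tool pointing down it reaches from about 350 to 850 mm from the base axis. Payload 8.1 kg.
Tool frame: the origin (TCP) lies between the finger pads; the fingertips stand 17 mm ahead of it and the grasp point (between the pads) lies 2 mm behind it; z points along the fingers, y is the line along which they close (so a half turn about z gives the same grasp; the last joint's range is limited). The gripper opens to 85 mm and grips with 20 to 120 N. Pads are 22 mm wide; open, the fingers measure 114 mm over their backs; the gripper's body (76 mm by 85 mm) begins 54 mm behind the grasp point. The pads swing forward as they close: fully open they stand 13 mm farther back than shut.
Start: joints at [72.227, 7.471, 85.268, -0, 87.261, -4.893], TCP at [133.724, 584.913, 248.292] pointing down, gripper open.
Joint ranges: [-169.43, 169.43], [-51.17, 129.36], [1.28, 143.12], [-76.62, 256.62], [0, 156.53], [-152.29, 152.29]. Speed limits (degrees/s): [136.94, 136.94, 159.86, 180, 180, 180].

## Interface

Orientations are given as [roll, pitch, yaw] about the fixed x, y, z axes, in that order (R = Rz(yaw) Ry(pitch) Rx(roll)).
In Python, from bench import sense, snapshot, hand_in, trace, place_of gives the robot as it stands.
- The arm moves only by the shell command python3 -m handwheel 'ROWS' [FORCE]. ROWS is JSON, a list of rows, each a list of 7 numbers: the opening, from -1 (shut) to 1 (fully open), then the shift along the tool's x, y, z in cm, then the turn, a rotation vector about the tool's x, y, z in rad. A call has 1 to 12 rows; each row shifts and turns the commanded pose from where the row before left it, along the tool's axes as they then stand; what a row does not reach is not made up. A row lasts 1/12 s, in which the tool goes at most 41.7 mm and 7.16 degrees, less where a joint would pass 70% of its speed; a pose out of reach is approached as far as the arm can. A call with a gripper value outside its range is refused whole. The fingers move at their own pace and stop on an object; FORCE is the grip in N (left out, the last holds). Time passes only in rows, so rows that do not move let the fingers close. It gives the time, the measured TCP pose, the force, the opening and the grip force at its end, in the units of the state.
- sense(): the state, without advancing time (a new reading comes with each control period).
- snapshot(name): name is "side" or "top" or "wrist"; returns a dict with "image" (420x560x3 uint8, red, green, blue), "intrinsics" (3x3 intrinsics, pixels), "R" (3x3) and "t" (3): a world point X has camera coordinates R X + t. Camera axes: x right, y down, z forward; pixel columns grow to the right and rows downward; lengths in mm; the calibration is good to about 2 mm. A picture is of the moment at which its call begins. There is no depth.
- hand_in(): hands the job in; it is judged then, once.
Trained networks look in a picture, given as the dict that the camera call returned (one of the last four; its "shot" number tells which), for a name from the list of things; names that differ only in an ending like _2 or _b are one class to them, and where a whole thing is asked for, a point or a joint stands for the part that bears it (a point fixed in the world has none). Each returns a list of dicts, best first, with "conf" (0 to 1); they miss things now and then, are a little off and sometimes report something else, mostly with a low value. They report only what shows in the picture. A call takes as long as a camera call.
- trace(picture, query): "pixels" (420x560 bool, what is visible of it).
- place_of(picture, query): "location" ([x, y, z] in mm, in world coordinates, good to about 4 mm: a listed point, or the origin of a listed thing).
The state is a dict: "time": time; "joint_pos": joint angles; "qd": joint speeds; "joint_efforts": joint torques, N m; "tool_pos": TCP position; "tcp_rot": TCP orientation; "ft_force": force on the tool from outside, world axes, zero at the start; "wrist_torque": the same for the moment, N m; "finger_gap": finger opening in mm; "grip_force": force on a finger pad.
Only numpy, scipy, OpenCV 4.12 (cv2) and the standard library are available. Lean on these libraries where they do the work, as an engineer would, in place of code of your own. Each camera call takes 0.05 s, during which the arm holds its last target. There are 200 camera calls.

## Working session

There is one attempt and no reset: what is moved stays moved. The work goes in short steps, Python scripts to look and compute and a shell command to move; the robot and the scene stay as the last step left them, time stands still between calls to the robot, and variables do not carry over. Pictures are saved under pics/ and viewed, at most 10 in all, crops included, and the job is handed in when it is done.

```bash
mkdir -p pics
cat > h.py <<'E'
import numpy as np, cv2
from bench import sense, snapshot, hand_in, trace, place_of
def save(p,n): cv2.imwrite('pics/'+n+'.png',p['image'][:,:,::-1])
def proj(p,X):
    c=p['R']@np.array(X,float)+p['t']; u=p['intrinsics']@c; return u[:2]/u[2]
E
python3 - <<'E'
from h import *
s=sense(); print(s['tool_pos'],s['tcp_rot'],s['finger_gap'],s['time'])
for c in ('side','top'):
    p=snapshot(c); save(p,c+'0')
    print(c,p['t'],(-p['R'].T@p['t']).round())
    for q in ('joint_centre','carriage_knob','joint_clip_mid','joint_clip_bore','joint_clip_wide_band','small_clip_mid'):
        for r in place_of(p,q)[:2]: print(q,round(r['conf'],2),np.round(r['location'],1),proj(p,r['location']).round())
E
```

```text
[133.55175839 584.417225   247.24941503] [-1.79895371e+02 -1.01930544e-02  1.67120814e+02] 85.24476105353608 0.0
side [-413.37674151  289.71406978  588.83006443] [ 398. -427.  511.]
joint_centre 0.81 [530.3 369.6 122.2] [330. 202.]
carriage_knob 0.6 [530.3 468.8 165.3] [322. 162.]
joint_clip_mid 0.55 [401.3 292.4  39.3] [264. 266.]
joint_clip_mid 0.49 [531.6 370.1 121.1] [330. 203.]
joint_clip_bore 0.76 [398.  291.8  24.2] [263. 274.]
joint_clip_wide_band 0.88 [396.9 286.6  26.5] [262. 274.]
small_clip_mid 0.58 [389.8 218.1  31.8] [259. 295.]
top [335.51417463 453.15800979 892.39362928] [343. 323. 945.]
joint_centre 0.57 [532.6 369.4 118.2] [252. 154.]
carriage_knob 0.73 [529.4 469.5 160.9] [191. 150.]
joint_clip_mid 0.68 [398.7 292.4  40.3] [295. 233.]
joint_clip_wide_band 0.61 [395.8 283.1  22. ] [300. 235.]
small_clip_mid 0.55 [391.2 223.   28.4] [331. 237.]
```

View pics/side0.png

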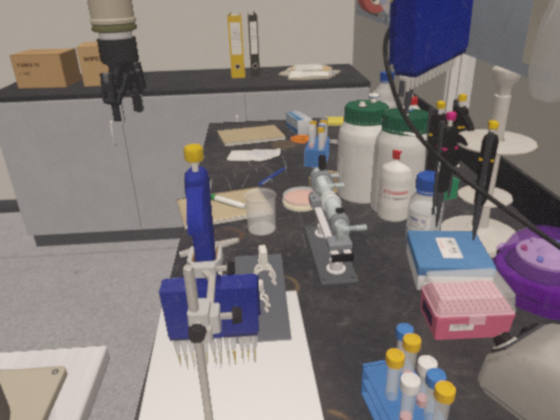

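View pics/top0.png

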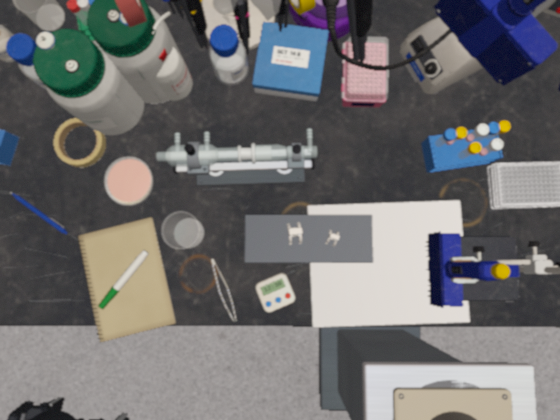

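The side view shows the rig near pixel (330,205), the clips at (264,265) and (259,295), and the pipettes at (440,130). The top view shows the rig along row 154 with the condenser to the left (+y). The larger clip is at (295,233). The network positions agree with these. I'll move closer for a wrist view.

```bash
python3 -m handwheel '[[1,-3.1,-1.04,-0.5,0,0,0],[1,-3.1,-1.04,-0.5,0,0,0],[1,-3.1,-1.04,-0.5,0,0,0],[1,-3.1,-1.04,-0.5,0,0,0],[1,-3.1,-1.04,-0.5,0,0,0],[1,-3.1,-1.04,-0.5,0,0,0],[1,-3.1,-1.04,-0.5,0,0,0],[1,-3.1,-1.04,-0.5,0,0,0],[1,-3.1,-1.04,-0.5,0,0,0],[1,-3.1,-1.04,-0.5,0,0,0],[1,-3.1,-1.04,-0.5,0,0,0],[1,-3.1,-1.04,-0.5,0,0,0]]' 20
python3 -m handwheel '[[1,0,0,0,0,0,0.122],[1,0,0,0,0,0,0.122],[1,0,0,0,0,0,0.122],[1,0,0,0,0,0,0.122],[1,0,0,0,0,0,0.122],[1,0,0,0,0,0,0.122],[1,0,0,0,0,0,0.122],[1,0,0,0,0,0,0.122],[1,0,0,0,0,0,0.122],[1,0,0,0,0,0,0.122],[1,0,0,0,0,0,0.122],[1,0,0,0,0,0,0]]'
python3 - <<'E'
from h import *
s=sense(); print(s['tool_pos'],s['tcp_rot'],s['time'],s['ft_force'])
p=snapshot('wrist'); save(p,'w1'); print((-p['R'].T@p['t']).round())
for q in ('joint_centre','carriage_knob','joint_clip_mid','joint_clip_bore','joint_clip_wide_band','small_clip_mid'):
    for r in place_of(p,q)[:2]: print(q,round(r['conf'],2),np.round(r['location'],1),proj(p,r['location']).round())
p=snapshot('top')
for x in [(530,450,320),(600,450,320),(530,370,400),(530,500,320)]: print(x,proj(p,x).round())
E
```

```text
time: 1.7
tool_pos: [469.8, 379.2, 308.7]
tcp_rot: [180.0, 0.0, 167.1]
ft_force: [0.6, 0.5, 0.7]
finger_gap: 85.2
grip_force: 0.0
time: 2.7
tool_pos: [468.6, 380.3, 308.3]
tcp_rot: [180.0, -0.0, 89.9]
ft_force: [-0.4, -0.1, -1.1]
finger_gap: 85.4
grip_force: 0.0
[468.56434119 380.33792157 308.3094396 ] [ 1.79997351e+02 -8.72245963e-04  8.98861280e+01] 2.7 [-0.3800404  -0.11025802 -1.09685859]
[468. 463. 436.]
joint_centre 0.73 [527.7 373.3 121.3] [335. 193.]
carriage_knob 0.67 [527.6 469.8 162.4] [351.  90.]
joint_clip_mid 0.83 [397.7 291.3  42.1] [223. 236.]
joint_clip_bore 0.64 [401.3 292.7  28.2] [227. 231.]
joint_clip_wide_band 0.76 [400.1 285.4  26.8] [227. 236.]
joint_clip_wide_band 0.26 [528.3 470.1 160.3] [351.  90.]
small_clip_mid 0.67 [390.5 224.2  29.6] [222. 276.]
(530, 450, 320) [184. 122.]
(600, 450, 320) [185.  72.]
(530, 370, 400) [239. 102.]
(530, 500, 320) [147. 122.]
```

View pics/w1.png

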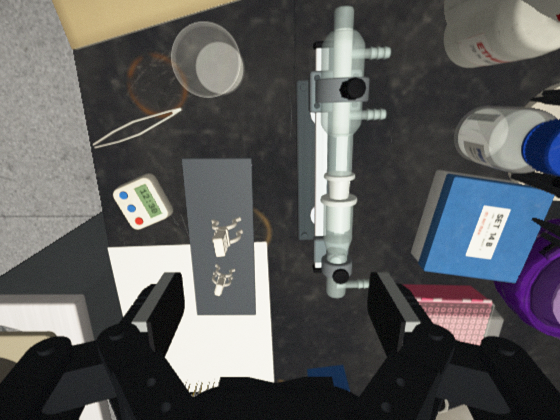

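The wrist view shows the knob top at (352,88), the two rims near (340,176) and (340,192), the larger clip at (225,236) and the small one at (222,280). Next I'll compute the rig axis direction and the knob pose.

```bash
cat >> h.py <<'E'
def back(p,uv,z):
    d=p['R'].T@np.linalg.solve(p['intrinsics'],[uv[0],uv[1],1.]); o=-p['R'].T@p['t']
    return o+d*(z-o[2])/d[2]
E
python3 - <<'E'
from h import *
p=snapshot('wrist')
for uv,z in [((345,15),120),((337,295),120),((340,176),120),((340,191),120),((352,88),178),((299,82),4),((299,238),4),((310,82),4),((310,238),4)]: print(uv,back(p,uv,z).round(1))
for q in ('floating_rail','carriage','joint_clip_mid'):
    for r in trace(p,q)[:1]:
        m=r['pixels'];pts=cv2.findNonZero(m.astype(np.uint8)); print(q,r['conf'],m.sum(),cv2.boundingRect(pts),cv2.minAreaRect(pts))
im=cv2.resize(p['image'][150:310,180:380],(800,640))[:600]; cv2.imwrite('pics/w1c.png',im[:,:,::-1])
E
```

```text
(345, 15) [526.2 531.8 120. ]
(337, 295) [538.1 253.  120. ]
(340, 176) [531.8 390.9 120. ]
(340, 191) [532.9 375.4 120. ]
(352, 88) [524.2 471.3 178. ]
(299, 82) [496.1 483.6   4. ]
(299, 238) [502.3 271.9   4. ]
(310, 82) [509.8 483.7   4. ]
(310, 238) [518.3 272.    4. ]
floating_rail 0.79 12405 (309, 7, 83, 292) ((342.8172302246094, 152.693115234375), (80.13888549804688, 291.57269287109375), 4.763641834259033)
joint_clip_mid 0.82 632 (211, 217, 30, 41) ((225.63233947753906, 237.22056579589844), (38.578338623046875, 29.6048526763916), 85.60128784179688)
```

View pics/w1c.png

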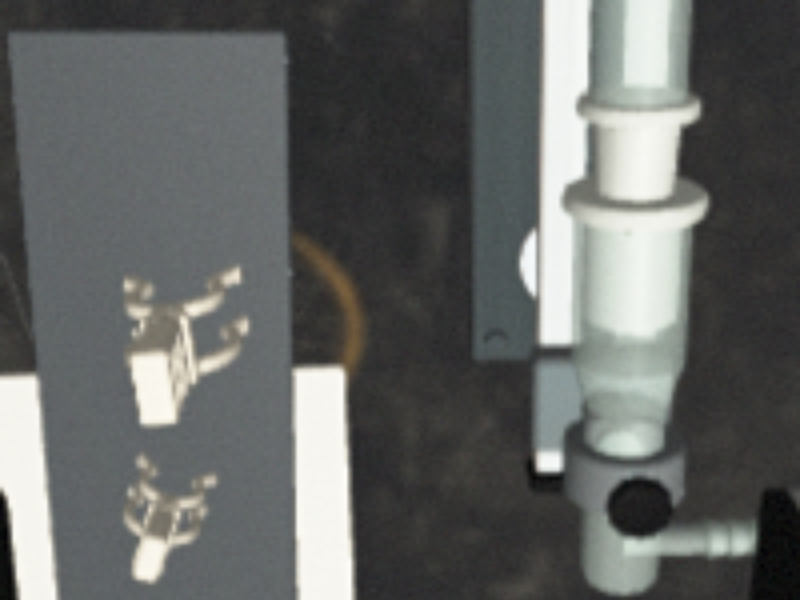

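```bash
python3 -m handwheel '[[1,2.25,1.45,1.9,0,0,-0.04],[1,2.25,1.45,1.9,0,0,0],[1,2.25,1.45,1.9,0,0,0],[1,2.25,1.45,1.9,0,0,0],[1,0,0,0,0,0,0]]'
python3 - <<'E'
from h import *
p=snapshot('wrist'); save(p,'w2')
for q in ('carriage_knob','joint_centre'):
    for r in place_of(p,q)[:1]: print(q,round(r['conf'],2),np.round(r['location'],1),proj(p,r['location']).round())
m=trace(p,'carriage_knob')
print([(r['conf'],cv2.boundingRect(cv2.findNonZero(r['pixels'].astype(np.uint8)))) for r in m])
print(sense()['tool_pos'],sense()['tcp_rot'])
E
```

```text
time: 3.72
tool_pos: [522.3, 473.6, 222.9]
tcp_rot: [-179.5, 0.3, 92.6]
ft_force: [0.2, -0.5, -2.9]
finger_gap: 85.5
grip_force: 0.0
carriage_knob 0.56 [526.2 470.3 160.4] [284. 240.]
joint_centre 0.69 [530.5 370.1 118.4] [282. 326.]
[(0.95, (254, 129, 91, 209))]
[523.68852391 472.13042622 233.52637688] [ 1.79931896e+02 -3.47667706e-02  9.25266057e+01]
```

View pics/w2.png

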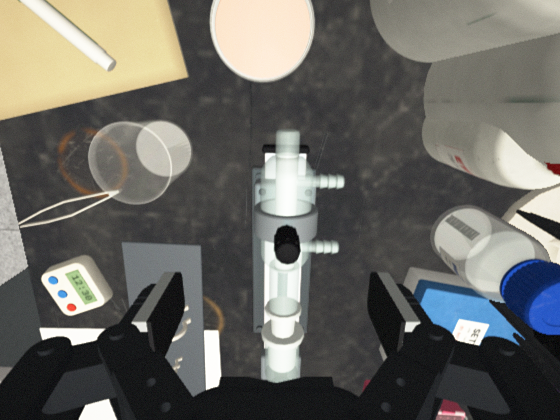

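The knob is at (287,243), between the fingers and about 3 mm to +x. I'll descend and grip it.

```bash
python3 -m handwheel '[[0,-0.1,0.3,1.5,0,0,0],[0,0,0,1.5,0,0,0],[0,0,0,1.5,0,0,0],[0,0,0,1.2,0,0,0],[0,0,0,0.8,0,0,0],[0,0,0,0,0,0,0],[0,0,0,0,0,0,0]]' 20
python3 -m handwheel '[[-1,0,0,0,0,0,0],[-1,0,0,0,0,0,0],[-1,0,0,0,0,0,0],[-1,0,0,0,0,0,0],[-1,0,0,0,0,0,0],[-1,0,0,0,0,0,0]]' 20
```

```text
time: 4.5
tool_pos: [526.5, 471.1, 167.4]
tcp_rot: [-180.0, 0.0, 92.5]
ft_force: [1.6, -0.2, 1.1]
finger_gap: 42.5
grip_force: 0.0
time: 5.0
tool_pos: [528.7, 471.9, 169.3]
tcp_rot: [179.7, -0.1, 92.5]
ft_force: [6.9, 0.2, -0.0]
finger_gap: 14.1
grip_force: 23.0
```

```bash
python3 -m handwheel '[[-1,-0.3,0.15,0,0,0,0],[-1,-0.3,0,0,0,0,0],[-1,-0.3,0,0,0,0,0],[-1,-0.3,0,0,0,0,0],[-1,-0.2,0,0,0,0,0],[-1,0,0,0,0,0,0]]'
python3 -m handwheel '[[-1,-0.15,0,0,0,0,0],[-1,-0.1,0,0,0,0,0],[-1,0,0,0,0,0,0]]'
```

```text
time: 5.5
tool_pos: [529.2, 456.9, 167.7]
tcp_rot: [179.9, 0.0, 92.5]
ft_force: [5.6, 0.7, 1.8]
finger_gap: 13.7
grip_force: 23.0
time: 5.75
tool_pos: [529.3, 454.8, 167.7]
tcp_rot: [179.9, -0.0, 92.5]
ft_force: [5.0, 1.9, 0.7]
finger_gap: 14.0
grip_force: 23.0
```

```bash
python3 -m handwheel '[[-1,-0.15,0,0,0,0,0],[-1,-0.15,0.1,0,0,0,0],[-1,0,0,0,0,0,0]]'
python3 -m handwheel '[[-1,-0.2,0,0,0,0,0],[-1,-0.2,0,0,0,0,0],[-1,0,0,0,0,0,0]]'
python3 -m handwheel '[[-1,-0.2,0,0,0,0,0],[-1,-0.2,0,0,0,0,0],[-1,0,0,0,0,0,0]]'
```

```text
time: 6.0
tool_pos: [529.4, 453.0, 167.6]
tcp_rot: [-180.0, -0.1, 92.6]
ft_force: [1.6, 5.2, 1.4]
finger_gap: 14.2
grip_force: 22.9
time: 6.25
tool_pos: [529.4, 452.7, 168.8]
tcp_rot: [179.9, -0.5, 92.7]
ft_force: [2.4, 20.8, 0.9]
finger_gap: 14.2
grip_force: 22.8
time: 6.5
tool_pos: [529.5, 450.7, 169.6]
tcp_rot: [179.8, -0.7, 92.7]
ft_force: [2.5, 28.0, 0.0]
finger_gap: 13.8
grip_force: 22.8
```

The carriage met its firm stop near y = 453 with 21–28 N. I'll release, rise and move over the clip for a look.

```bash
python3 -m handwheel '[[0,0,0,0,0,0,0],[0,0,0,0,0,0,0],[0,0,0,-1,0,0,0],[0,0,0,-2.5,0,0,0],[0,0,0,-2.5,0,0,0],[0,0,0,-2,0,0,0]]'
python3 -m handwheel '[[0,-2.42,-2.28,0.4,0,0,0],[0,-2.42,-2.28,0.4,0,0,0],[0,-2.42,-2.28,0.8,0,0,0],[0,-2.42,-2.28,0.8,0,0,0],[0,-2.42,-2.28,0.8,0,0,0],[0,-2.42,-2.28,0.8,0,0,0],[0,0,0,0,0,0,0],[0,0,0,0,0,0,0],[0,0,0,0,0,0,0]]'
python3 - <<'E'
from h import *
p=snapshot('wrist'); 
for q in ('joint_clip_mid','joint_clip_bore','joint_clip_wide_band','joint_centre','carriage_knob'):
    for r in place_of(p,q)[:1]: print(q,round(r['conf'],2),np.round(r['location'],1),proj(p,r['location']).round())
r=trace(p,'joint_clip_mid')[0]; x,y,w,h=cv2.boundingRect(cv2.findNonZero(r['pixels'].astype(np.uint8))); print(r['conf'],x,y,w,h)
x0,y0=max(x-30,0),max(y-25,0); im=p['image'][y0:y0+120,x0:x0+160]; print('crop',x0,y0)
cv2.imwrite('pics/w3.png',cv2.resize(im,None,fx=5,fy=5,interpolation=2)[:,:,::-1]); np.savez('w3.npz',**{k:p[k] for k in('R','t','intrinsics')})
s=sense();print(s['tool_pos'],s['tcp_rot'],s['time'])
E
```

```text
time: 7.0
tool_pos: [530.2, 443.2, 249.1]
tcp_rot: [-180.0, 0.0, 92.5]
ft_force: [0.1, 0.2, 0.0]
finger_gap: 42.7
grip_force: 0.0
time: 7.75
tool_pos: [400.3, 292.8, 208.2]
tcp_rot: [179.9, -0.0, 92.5]
ft_force: [0.4, 1.1, 0.2]
finger_gap: 42.8
grip_force: 0.0
joint_clip_mid 0.59 [397.7 291.8  40. ] [274. 192.]
joint_clip_bore 0.72 [399.  289.1  27.9] [275. 192.]
joint_clip_wide_band 0.82 [398.4 282.1  25.6] [274. 198.]
joint_centre 0.96 [529.3 372.1 117.4] [480. 114.]
0.58 254 171 41 47
crop 224 146
[400.37453898 293.37821652 207.53902172] [ 1.79990786e+02 -6.23431171e-03  9.25368813e+01] 8.1
```

View pics/w3.png

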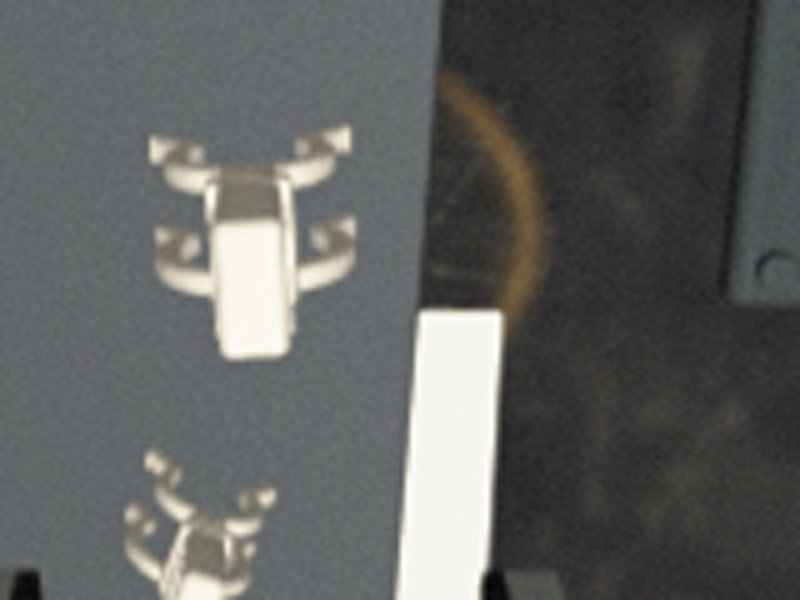

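The clip's tab top is at crop corners (215,222), (283,220), (222,357) and (290,352). The lower band (−y, adapter side) looks wider, as the network says. So the clip already faces the right way and needs no half turn.

Run:
```python
from h import *
p=dict(np.load('w3.npz'))
c=[back(p,(224+a/5-.4,146+b/5-.4),76) for a,b in [(215,222),(283,220),(222,357),(290,352)]]
for x in c: print(x.round(1))
print(np.mean(c,0)); v=(c[2]+c[3]-c[0]-c[1])/2; print(v, np.degrees(np.arctan2(v[0],-v[1])),np.linalg.norm(c[1]-c[0]))
f=[back(p,(224+a/5-.4,146+b/5-.4),5) for a,b in [(150,150),(350,140),(155,240),(355,233)]]
print(np.round(f,1))
s=sense()
```

```text
[391.6 303.6  76. ]
[402.9 304.5  76. ]
[393.6 279.7  76. ]
[405.2 281.1  76. ]
[398.33078566 292.23577736  76.        ]
[  2.18279257 -23.59502762   0.        ] 5.285429072749379 11.333593455567627
[[376.3 299.    5. ]
 [417.9 303.    5. ]
 [377.8 279.5   5. ]
 [420.3 282.9   5. ]]
```

```bash
python3 -m handwheel '[[0,-0.1,-0.2,2.5,0,0,-0.043],[0,0,0,3,0,0,0],[0,0,0,3,0,0,0],[0,0,0,2.5,0,0,0],[0,0,0,2,0,0,0],[0,0,0,1.05,0,0,0],[0,0,0,0,0,0,0],[0,0,0,0,0,0,0],[0,0,0,0,0,0,0]]' 60
python3 -m handwheel '[[-1,0,0,0,0,0,0],[-1,0,0,0,0,0,0],[-1,0,0,0,0,0,0],[-1,0,0,0,0,0,0],[-1,0,0,0,0,0,0],[-1,0,0,0,0,0,0]]' 60
```

```text
time: 8.85
tool_pos: [399.1, 292.5, 68.4]
tcp_rot: [179.9, -0.1, 95.0]
ft_force: [0.9, -0.2, 0.1]
finger_gap: 42.7
grip_force: 0.0
time: 9.35
tool_pos: [398.8, 292.4, 68.0]
tcp_rot: [179.9, -0.1, 95.0]
ft_force: [-0.0, -0.4, 5.9]
finger_gap: 11.0
grip_force: 60.4
```

```bash
python3 -m handwheel '[[-1,0,0,-1,0,0,0],[-1,0,0,-3,0,0,0],[-1,0,0,-3,0,0,0],[-1,0,0,-3,0,0,0],[-1,0,0,-3,0,0,0],[-1,0,0,-2.2,0,0,0],[-1,0,0,-1,0,0,0.045]]'
python3 -m handwheel '[[-1,1.2,2.3,0,0,0,0],[-1,1.2,2.3,0,0,0,0],[-1,1.2,2.3,0,0,0,0],[-1,1.2,2.3,0,0,0,0],[-1,1.2,2.3,0,0,0,0],[-1,1.2,2.1,0,0,0,0],[-1,0,0,0,0,0,0],[-1,0,0,0,0,0,0],[-1,0,0,0,0,0,0],[-1,0,0,0,0,0,0]]'
python3 - <<'E'
from h import *
for c in ('wrist','side','top'):
    p=snapshot(c); save(p,c+'4'); np.savez(c+'4.npz',**p)
    for q in ('joint_clip_mid','joint_clip_bore','joint_clip_wide_band','joint_centre','carriage_knob'):
        for r in place_of(p,q)[:1]: print(c,q,round(r['conf'],2),np.round(r['location'],1),proj(p,r['location']).round())
s=sense();print(s['tool_pos'],s['tcp_rot'],s['time'],s['ft_force'],s['finger_gap'])
a=np.load('wrist4.npz')['image']
cv2.imwrite('pics/w4.png',cv2.resize(a[170:420,150:450],None,fx=2.4,fy=2.4)[:,:,::-1])
E
```

```text
time: 9.93
tool_pos: [399.1, 292.5, 233.5]
tcp_rot: [179.7, -0.1, 92.4]
ft_force: [0.6, 1.1, -0.9]
finger_gap: 10.7
grip_force: 59.6
time: 10.77
tool_pos: [530.2, 369.2, 229.2]
tcp_rot: [-180.0, 0.0, 92.4]
ft_force: [-0.5, -0.3, -0.0]
finger_gap: 10.8
grip_force: 59.5
wrist joint_clip_mid 0.83 [532.4 372.1 202.7] [282. 258.]
wrist joint_clip_bore 0.6 [531.1 369.8 188.1] [279. 250.]
wrist joint_clip_wide_band 0.79 [528.1 359.  186.4] [273. 265.]
wrist joint_centre 0.76 [534.  371.8 121.5] [282. 209.]
wrist carriage_knob 0.68 [527.5 448.  162.2] [278. 106.]
side joint_clip_mid 0.87 [530.3 369.5 198.5] [330. 164.]
side joint_clip_bore 0.72 [531.6 367.6 186.1] [331. 171.]
side joint_clip_wide_band 0.9 [531.  361.6 183. ] [331. 174.]
side joint_centre 0.84 [528.2 369.2 119.7] [329. 204.]
side carriage_knob 0.59 [526.9 449.5 164. ] [322. 166.]
top joint_clip_bore 0.41 [532.8 370.5 183.2] [249. 144.]
top joint_clip_wide_band 0.54 [528.8 360.3 185.3] [256. 147.]
top joint_centre 0.63 [533.6 370.1 119.2] [252. 153.]
top carriage_knob 0.69 [530.7 453.2 161.5] [201. 149.]
[530.81086996 369.5156679  228.74570209] [-1.79995908e+02  1.35422427e-03  9.24083148e+01] 11.6667 [-0.98624598  0.50760518 -0.75721304] 11.010288727339786
```

View pics/w4.png

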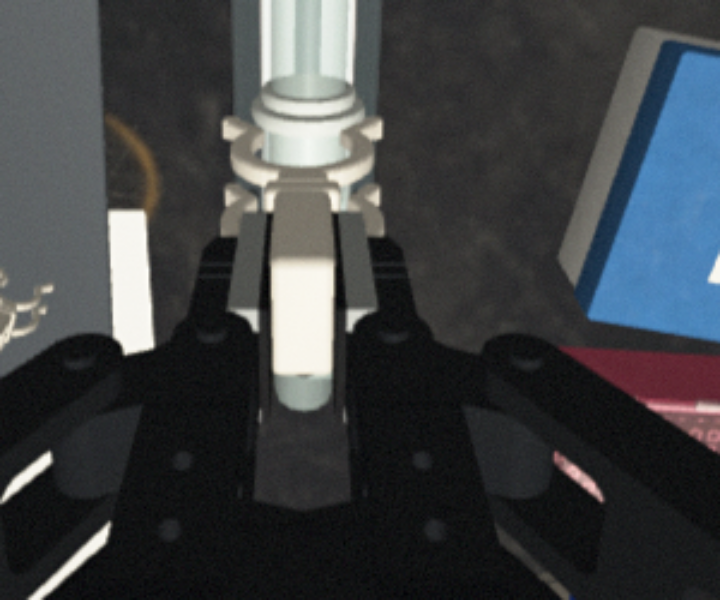

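The crop shows the held clip's narrow band centred near (303,160) and the joint rims near (308,105). I'll overlay model circles on the wrist and top pictures to refine the offset.

```bash
cat > ov.py <<'E'
from h import *
def circ(c,ax,r,n=60,up=False):
    e=np.array([ax[1],-ax[0],0.]); t=np.linspace(0,np.pi if up else 2*np.pi,n)
    return [c+r*(np.cos(a)*e+np.sin(a)*np.array([0,0,1.])) for a in t]
def draw(name,box,s,J,C,yaw,out):
    p=dict(np.load(name)); u0,v0,w,h=box
    im=cv2.resize(np.ascontiguousarray(p['image'][v0:v0+h,u0:u0+w,::-1]),None,fx=s,fy=s,interpolation=cv2.INTER_CUBIC)
    a=np.radians(yaw); ax=np.array([np.cos(a),np.sin(a),0]) # rig y direction
    def pl(P,col):
        q=np.array([(proj(p,x)-[u0,v0]+.5)*s for x in P]).round().astype(np.int32); cv2.polylines(im,[q],False,col,1,cv2.LINE_AA)
    J=np.array(J,float);C=np.array(C,float)
    for d,r,col in ((0,18.5,(0,0,255)),(6,18.5,(0,0,255)),(-5,15.5,(255,0,0))): pl(circ(J+ax*d,ax,r,up=True),col)
    for d,r in ((-11.6,12.5),(-7,12.5),(7.7,15.5),(12.3,15.5)): pl(circ(C+ax*d,ax,r),(0,160,0))
    cv2.imwrite('pics/'+out+'.png',im)
E
python3 - <<'E'
from ov import *
J=(532.5,371,120); C=(530.5,369.3,183)
draw('wrist4.npz',(220,180,120,100),3.3,J,C,-87.6,'oa')
draw('top4.npz',(190,110,120,80),3.3,J,C,-87.6,'ob')
a=cv2.imread('pics/oa.png');b=cv2.imread('pics/ob.png');h=max(a.shape[0],b.shape[0])
f=lambda x:cv2.copyMakeBorder(x,0,h-x.shape[0],0,4,cv2.BORDER_CONSTANT)
cv2.imwrite('pics/oc.png',np.hstack([f(a),f(b)])[:, :800])
E
```

```text
(no output)
```

View pics/oc.png

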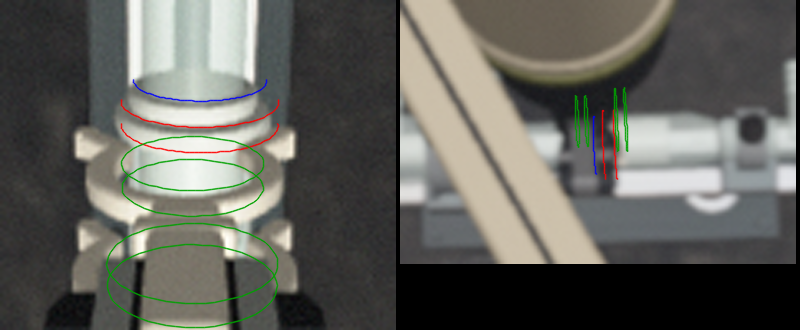

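```bash
python3 -m handwheel '[[-1,0.23,0.22,0.8,0,0,0],[-1,0,0,0.7,0,0,0],[-1,0,0,0.2,0,0,0],[-1,0,0,0,0,0,0],[-1,0,0,0,0,0,0],[-1,0,0,0,0,0,0]]'
python3 - <<'E'
from ov import *
s=sense();T=s['tool_pos'];print(T,s['tcp_rot'],s['time'])
p=snapshot('wrist');np.savez('wrist5.npz',**p)
T=sense()['tool_pos'];print(T)
J=(532.6,371,120); C=(T[0]-.2,T[1]-.2,T[2]-46)
draw('wrist5.npz',(230,180,95,100),4.2,J,C,-87.6,'oa')
im=cv2.resize(p['image'][180:280,230:325,::-1],None,fx=4.2,fy=4.2,interpolation=cv2.INTER_CUBIC)
cv2.imwrite('pics/oe.png',np.hstack([im,cv2.imread('pics/oa.png')])[:600,:800])
E
```

```text
time: 12.17
tool_pos: [532.9, 371.9, 211.9]
tcp_rot: [180.0, -0.0, 92.4]
ft_force: [0.6, 0.1, -0.7]
finger_gap: 10.5
grip_force: 59.5
[532.94408367 371.91227717 211.85882976] [ 1.79997845e+02 -1.59052146e-03  9.24067865e+01] 12.1667
[533.0196418  371.9646652  212.11384066]
```

View pics/oe.png

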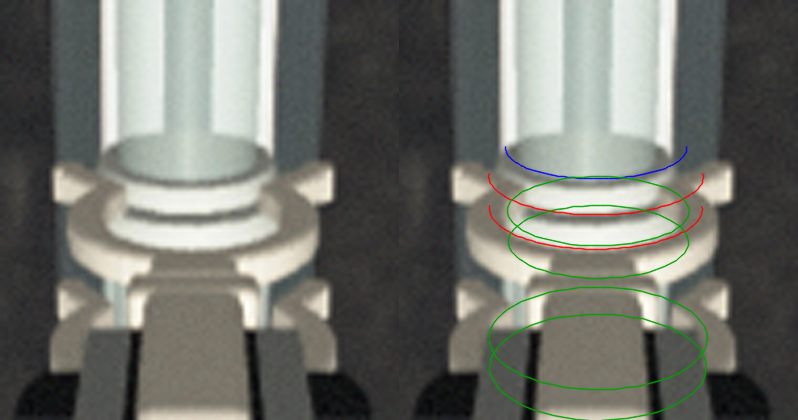

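The left half shows the collar at (187,165), the collar/bead junction as a dark line at row 213 (predicted 213), and the clip's front ring centred at column 194. The y estimate of 371 holds. The clip should shift about 0.7 mm to −x and 0.8 mm to −y. Then I'll descend slowly, expecting contact near TCP z = 187.

```bash
python3 -m handwheel '[[-1,-0.08,-0.07,0.4,0,0,0],[-1,0,0,0.5,0,0,0],[-1,0,0,0.5,0,0,0],[-1,0,0,0.4,0,0,0],[-1,0,0,0,0,0,0],[-1,0,0,0,0,0,0]]'
python3 -m handwheel '[[-1,0,0,0.3,0,0,0],[-1,0,0,0,0,0,0],[-1,0,0,0,0,0,0]]'
python3 -m handwheel '[[-1,0,0,0.3,0,0,0],[-1,0,0,0,0,0,0],[-1,0,0,0,0,0,0]]'
```

```text
time: 12.72
tool_pos: [531.9, 370.8, 193.0]
tcp_rot: [-179.9, 0.0, 92.4]
ft_force: [0.1, 0.5, 0.2]
finger_gap: 10.7
grip_force: 59.5
time: 12.97
tool_pos: [532.2, 371.0, 190.7]
tcp_rot: [-180.0, 0.0, 92.4]
ft_force: [0.3, 0.6, 0.0]
finger_gap: 11.1
grip_force: 59.5
time: 13.22
tool_pos: [532.1, 371.0, 187.5]
tcp_rot: [-180.0, 0.0, 92.4]
ft_force: [0.4, 0.5, -1.2]
finger_gap: 10.9
grip_force: 59.5
```

No early contact with the bead, so the y fit is right. I'll press on.

```bash
python3 -m handwheel '[[-1,0,0,0.3,0,0,0],[-1,0,0,0,0,0,0],[-1,0,0,0,0,0,0]]'
python3 -m handwheel '[[-1,0,0,0.3,0,0,0],[-1,0,0,0,0,0,0],[-1,0,0,0,0,0,0]]'
python3 -m handwheel '[[-1,0,0,0.3,0,0,0],[-1,0,0,0,0,0,0],[-1,0,0,0,0,0,0]]'
```

```text
time: 13.47
tool_pos: [532.0, 371.1, 184.6]
tcp_rot: [-180.0, 0.0, 92.4]
ft_force: [-1.6, 0.5, 0.9]
finger_gap: 10.8
grip_force: 59.6
time: 13.72
tool_pos: [532.1, 371.1, 181.8]
tcp_rot: [-180.0, -0.0, 92.4]
ft_force: [-3.0, -0.2, 2.8]
finger_gap: 10.9
grip_force: 60.0
time: 13.97
tool_pos: [532.2, 371.2, 179.1]
tcp_rot: [180.0, -0.0, 92.4]
ft_force: [-3.2, 0.5, 5.7]
finger_gap: 11.1
grip_force: 60.2
```

```bash
python3 -m handwheel '[[-1,0,-0.08,0.2,0,0,0],[-1,0,0,0.1,0,0,0],[-1,0,0,0,0,0,0]]'
python3 -m handwheel '[[-1,0,0,0.2,0,0,0],[-1,0,0,0.1,0,0,0],[-1,0,0,0,0,0,0]]'
python3 -m handwheel '[[-1,0,0,0.2,0,0,0],[-1,0,0,0,0,0,0],[-1,0,0,0,0,0,0]]'
```

```text
time: 14.22
tool_pos: [531.9, 371.3, 176.6]
tcp_rot: [179.9, -0.0, 92.4]
ft_force: [-1.8, 0.1, 7.5]
finger_gap: 10.8
grip_force: 60.6
time: 14.47
tool_pos: [532.1, 371.2, 174.0]
tcp_rot: [179.9, -0.0, 92.4]
ft_force: [-2.2, -1.2, 7.5]
finger_gap: 11.0
grip_force: 60.7
time: 14.72
tool_pos: [532.1, 371.4, 172.4]
tcp_rot: [179.9, -0.1, 92.4]
ft_force: [-3.0, -0.5, 10.1]
finger_gap: 10.9
grip_force: 61.0
```

```bash
python3 -m handwheel '[[-1,0,-0.08,0.2,0,0,0],[-1,0,0,0,0,0,0],[-1,0,0,0,0,0,0]]'
python3 -m handwheel '[[-1,0,0,0.2,0,0,0],[-1,0,0,0,0,0,0],[-1,0,0,0,0,0,0]]'
```

```text
time: 14.97
tool_pos: [531.8, 371.4, 170.9]
tcp_rot: [179.8, -0.1, 92.4]
ft_force: [-2.0, -0.9, 11.6]
finger_gap: 11.0
grip_force: 61.1
time: 15.22
tool_pos: [531.9, 371.5, 169.1]
tcp_rot: [179.8, -0.1, 92.4]
ft_force: [-2.3, -0.8, 11.3]
finger_gap: 10.9
grip_force: 61.2
```

```bash
python3 -m handwheel '[[-1,0,0,0.15,0,0,0],[-1,0,0,0,0,0,0],[-1,0,0,0,0,0,0]]'
```

```text
time: 15.47
tool_pos: [531.9, 371.4, 167.8]
tcp_rot: [179.8, -0.1, 92.4]
ft_force: [-2.9, -1.1, 12.9]
finger_gap: 10.9
grip_force: 61.4
```

```bash
python3 -m handwheel '[[-1,0,0,0.15,0,0,0],[-1,0,0,0,0,0,0],[-1,0,0,0,0,0,0]]'
```

```text
time: 15.72
tool_pos: [531.9, 371.5, 166.4]
tcp_rot: [179.8, -0.1, 92.4]
ft_force: [-2.5, -1.7, 12.8]
finger_gap: 11.0
grip_force: 61.6
```

```bash
python3 -m handwheel '[[-1,0,0,0.15,0,0,0],[-1,0,0,0,0,0,0],[-1,0,0,0,0,0,0]]'
```

```text
time: 15.97
tool_pos: [531.9, 371.4, 164.7]
tcp_rot: [179.8, -0.1, 92.4]
ft_force: [-2.8, -0.6, 11.6]
finger_gap: 10.9
grip_force: 61.2
```

```bash
python3 -m handwheel '[[-1,0,0,0.15,0,0,0],[-1,0,0,0,0,0,0],[-1,0,0,0,0,0,0]]'
```

```text
time: 16.22
tool_pos: [531.6, 370.9, 161.3]
tcp_rot: [179.9, -0.0, 92.4]
ft_force: [1.0, 0.5, 4.3]
finger_gap: 10.6
grip_force: 60.1
```

It snapped: the push fell from about 12 to 4 N. I'll press gently once more to check that it is fully home.

```bash
python3 -m handwheel '[[-1,0,0,0,0,0,0],[-1,0,0,0,0,0,0],[-1,0,0,0,0,0,0]]'
python3 -m handwheel '[[-1,0,0,0.2,0,0,0],[-1,0,0,0.2,0,0,0],[-1,0,0,0,0,0,0],[-1,0,0,0,0,0,0]]'
python3 -m handwheel '[[-1,0,0,0.2,0,0,0],[-1,0,0,0.1,0,0,0],[-1,0,0,0,0,0,0],[-1,0,0,0,0,0,0]]'
```

```text
time: 16.47
tool_pos: [531.4, 370.9, 161.2]
tcp_rot: [179.9, -0.0, 92.4]
ft_force: [4.1, -1.1, 3.7]
finger_gap: 11.3
grip_force: 60.0
time: 16.8
tool_pos: [531.5, 371.0, 157.5]
tcp_rot: [179.9, -0.0, 92.4]
ft_force: [2.8, -1.6, 7.2]
finger_gap: 10.9
grip_force: 60.4
time: 17.13
tool_pos: [531.5, 371.0, 155.0]
tcp_rot: [179.9, -0.0, 92.4]
ft_force: [1.9, -2.6, 8.7]
finger_gap: 10.6
grip_force: 60.8
```

```bash
python3 -m handwheel '[[-1,0,0,-0.3,0,0,0],[-1,0,0,-0.3,0,0,0],[-1,0,0,-0.3,0,0,0],[-1,0,0,0,0,0,0],[-1,0,0,0,0,0,0]]'
python3 -m handwheel '[[0,0,0,0,0,0,0],[0,0,0,0,0,0,0],[0,0,0,0,0,0,0],[0,0,0,0,0,0,0],[0,0,0,0,0,0,0]]'
python3 -m handwheel '[[0,0,0,-1,0,0,0],[0,0,0,-2,0,0,0],[0,0,0,-2.5,0,0,0],[0,0,0,-2.5,0,0,0],[0,0,0,-1,0,0,0],[0,0,0,0,0,0,0],[0,0,0,0,0,0,0],[0,0,0,0,0,0,0],[0,0,0,0,0,0,0]]'
python3 - <<'E'
from ov import *
s=sense();print(s['tool_pos'],s['time'])
p=snapshot('wrist');np.savez('wrist6.npz',**p)
for q in ('joint_clip_mid','joint_clip_bore','joint_clip_wide_band','joint_centre','carriage_knob'):
    for r in place_of(p,q)[:1]: print(q,round(r['conf'],2),np.round(r['location'],1),proj(p,r['location']).round())
im=cv2.resize(p['image'][100:300,180:380,::-1],None,fx=3,fy=3,interpolation=cv2.INTER_CUBIC)
cv2.imwrite('pics/w6.png',im)
E
```

```text
time: 17.55
tool_pos: [531.2, 371.0, 163.0]
tcp_rot: [179.9, -0.0, 92.4]
ft_force: [5.9, -0.1, 2.6]
finger_gap: 10.7
grip_force: 59.8
time: 17.97
tool_pos: [530.1, 371.0, 162.2]
tcp_rot: [-179.9, 0.0, 92.4]
ft_force: [0.8, -0.6, 0.7]
finger_gap: 42.6
grip_force: 0.0
time: 18.72
tool_pos: [529.8, 370.5, 250.3]
tcp_rot: [-179.8, 0.1, 92.4]
ft_force: [0.3, -1.0, 0.1]
finger_gap: 42.7
grip_force: 0.0
[529.75318505 370.47968212 250.31547962] 18.7167
joint_clip_mid 0.89 [530.8 368.8 136.5] [278. 212.]
joint_clip_bore 0.68 [534.6 370.6 123. ] [283. 204.]
joint_clip_wide_band 0.82 [531.9 360.8 120.7] [279. 214.]
joint_centre 0.77 [529.2 369.8 119.8] [276. 204.]
carriage_knob 0.9 [530.4 449.3 163.6] [284. 106.]
```

View pics/w6.png

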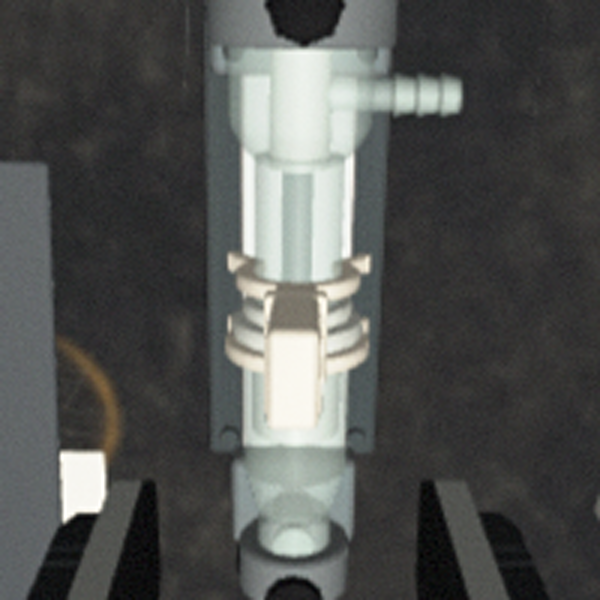

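The picture shows the clip upright over the joint. Its bands at (300,275) and (300,355) straddle collar and bead, with the wide band on the adapter's side. The rail is floating at full height and the gripper is clear.

```bash
python3 -c "
from bench import hand_in; print(hand_in())"
```

```text
the job is handed in; nothing more can be done
None
```

I closed the joint against its stop, snapped the larger clip fully home with its wide band on the adapter's side, let the rail float back up, left the small clip alone, and handed the job in at about 19 s; no verdict was returned.

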